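# Open the covered water filter, whichever way its cap unscrews

### The job

Lift the steel cover off the water filter by its brass loop handle and stand it upright on the round cork mat. Then unscrew the black cap that was under it, finding out which way it loosens (its thread may be left- or right-handed; try both), and finish while still holding that cap in the gripper, upright and lifted more than 7 cm from its seat, clear of everything. Leave the other filter's cap and the mug, tumbler and soap bottle alone.

Things in the scene. Friction and masses are not known exactly. Their poses are not given: they have to be found in the camera images.
- base1: square dark steel mounting plate 110 x 110 x 6 mm lying on the worktop, fixed; origin at the centre of its underside. The filter standing on base1 is the one under the steel cover.
- base2: the same kind of plate, fixed; the filter standing on base2 is uncovered and stays closed.
- filter_a: water filter canister fixed on one of the two plates (which one differs each time): 86 mm diameter, 120 mm high, blue below, white above, brass stub 22 mm thick reaching 68 mm from the axis along its +x at 66 mm height; origin at its underside centre, 6 mm above the worktop. Of the two caps one loosens counter-clockwise, the other clockwise, seen from above; they look the same.
- filter_b: water filter canister fixed on one of the two plates (which one differs each time): 86 mm diameter, 120 mm high, blue below, white above, brass stub 22 mm thick reaching 68 mm from the axis along its +x at 66 mm height; origin at its underside centre, 6 mm above the worktop. Of the two caps one loosens counter-clockwise, the other clockwise, seen from above; they look the same.
- cap_a: black round cap of filter_a, 90 g: fluted knob 46 mm diameter, 6 to 40 mm above the origin; flange 54 mm diameter, 6 mm thick, its underside centre is the origin (closed: on the filter's axis, 120 mm above the filter's origin). 26 mm stem with two lugs below. z up, x along the flat yellow line on top. Grip the knob across any diameter; it slips in the grip when turned against a stop.
- cap_b: black round cap of filter_b, 90 g: fluted knob 46 mm diameter, 6 to 40 mm above the origin; flange 54 mm diameter, 6 mm thick, its underside centre is the origin (closed: on the filter's axis, 120 mm above the filter's origin). 26 mm stem with two lugs below. z up, x along the flat yellow line on top. Grip the knob across any diameter; it slips in the grip when turned against a stop.
- cap_a_mark (a point): outer end of the yellow line on cap_a, 21 mm from its axis, 40 mm above its origin. A cap starts 0 to 15 degrees short of fully tight, so it turns that little even the wrong way, up to a hard stop. The loosening way it turns easily 45 to 60 degrees to another hard stop; there (within 10 degrees) it lifts straight out. It does not rise while turning.
- cap_b_mark (a point): outer end of the yellow line on cap_b, 21 mm from its axis, 40 mm above its origin. A cap starts 0 to 15 degrees short of fully tight, so it turns that little even the wrong way, up to a hard stop. The loosening way it turns easily 45 to 60 degrees to another hard stop; there (within 10 degrees) it lifts straight out. It does not rise while turning.
- cover: loose upturned steel cup, 72 mm outside, 65 mm inside diameter, 58 mm high, about 180 g, standing over the cap on one filter's top; origin at the centre of its open lower rim, z up. Brass loop handle on top: level bar 10 mm thick, 52 mm long along the cover's y, centre line 90 mm above the rim, 32 mm above the cup's top. The cap inside reaches 40 mm above the rim.
- cover_handle (a point): middle of the loop handle's bar, 90 mm above the cover's origin
- mat: round cork mat 130 mm diameter, 6 mm thick, fixed on the worktop; origin at the centre of its underside
- mug: bystander: white ceramic mug 76 mm diameter, 90 mm high; origin at the centre of its underside
- tumbler: bystander: green glass tumbler 68 mm diameter, 100 mm high; origin at the centre of its underside
- soap: bystander: amber soap bottle 60 mm diameter, 150 mm high; origin at the centre of its underside
Mind the look-alikes: they are no part of the job. What is shaped like the base1 but blue or purple is not meant.

How it is judged (in metres and radians):
On the way, in this order (a step that is already met when the one before it is completed fails the run):
1. the cover stands upright on the cork mat, let go (horizontal distance between cover and mat below 0.05 m and angle between cover's own z axis and vertical below 0.15 rad and contact force between cover and mat above 0.3 N and contact force between cover and the fingers below 0.05 N), for 0.2 s.
2. the cap that was covered is turned its loosening way, still seated in its filter (((horizontal distance between filter_a and base1 below 0.04 m and angle between the x axis of cap_a and the x axis of filter_a, either way round above 0.6 rad and z of cap_a in the frame of filter_a below 0.135 m) or (horizontal distance between filter_b and base1 below 0.04 m and angle between the x axis of cap_b and the x axis of filter_b, either way round above 0.6 rad and z of cap_b in the frame of filter_b below 0.135 m))).
At the end, for the whole second after the job is handed in: Gripper holds the covered filter's cap at rest, upright within 0.4 rad, raised 70 mm or more from its seat, touching no other thing; the cover stands on the cork mat within 0.15 rad of upright, centres within 50 mm, at rest, let go (all of step 1 and linear speed of cover below 0.02 m/s and ((horizontal distance between filter_a and base1 below 0.04 m and z of cap_a in the frame of filter_a above 0.19 m and angle between cap_a's own z axis and vertical below 0.4 rad and linear speed of cap_a below 0.03 m/s and contact force between cap_a and the fingers above 1 N and contact force between cap_a and filter_a below 0.05 N and contact force between cap_a and filter_b below 0.05 N and contact force between cap_a and cover below 0.05 N and contact force between cap_a and mug below 0.05 N and contact force between cap_a and tumbler below 0.05 N and contact force between cap_a and soap below 0.05 N) or (horizontal distance between filter_b and base1 below 0.04 m and z of cap_b in the frame of filter_b above 0.19 m and angle between cap_b's own z axis and vertical below 0.4 rad and linear speed of cap_b below 0.03 m/s and contact force between cap_b and the fingers above 1 N and contact force between cap_b and filter_a below 0.05 N and contact force between cap_b and filter_b below 0.05 N and contact force between cap_b and cover below 0.05 N and contact force between cap_b and mug below 0.05 N and contact force between cap_b and tumbler below 0.05 N and contact force between cap_b and soap below 0.05 N))); the arm keeps its last pose, push and grip.
It fails at once if the cap of the uncovered filter is turned or shifted by more than 12 mm at its mark ((horizontal distance between filter_a and base2 below 0.04 m and distance of cap_a_mark from where it was at the start of the episode above 0.012 m) or (horizontal distance between filter_b and base2 below 0.04 m and distance of cap_b_mark from where it was at the start of the episode above 0.012 m)).
It fails at once if the mug, the tumbler or the soap bottle is moved more than 30 mm or tipped (distance of any of mug, tumbler, soap from where it was at the start of the episode above 0.03 m or angle between any of mug, tumbler, soap's own z axis and vertical above 0.4 rad).
It also fails if it takes over 59 s, if anything falls off the work surface, if the arm or the gripper's body presses on something with over 40 N, if the wrist force passes 120 N, or if a joint passes its speed limit or range.

### The arm

A 6-joint arm with a two-finger parallel gripper is mounted at the origin on the work surface. World frame = base frame: x ahead of the robot, y to its left, z up, the work surface at z = 0. Lengths are in m, angles in degrees, forces in N, time in s.
With the tool pointing down it reaches from about 0.275 to 0.875 m from the base axis. Payload 12.5 kg.
Tool frame: the origin (TCP) lies at the very end of the fingers, on their centre line; the grasp point (between the pads) lies 19 mm behind it; z points along the fingers, y is the line along which they close (so a half turn about z gives the same grasp; the last joint's range is limited). The gripper opens to 85 mm and grips with 20 to 120 N. Pads are 22 mm wide; open, the fingers measure 114 mm over their backs; the gripper's body (76 mm by 85 mm) begins 54 mm behind the grasp point. The pads swing forward as they close: fully open they stand 13 mm farther back than shut.
Start: joints at [-78.587, 20.094, 94.641, -0, 65.266, -4.847], TCP at [0.154, -0.528, 0.231] pointing down, gripper open.
Joint ranges: [-157.81, 157.81], [-45, 120.19], [0.68, 151.7], [-89.99, 269.99], [4.06, 180], [-164.3, 164.3]. Speed limits (degrees/s): [127.2, 127.2, 159.86, 180, 180, 180].

### API

Orientations are given as [roll, pitch, yaw] about the fixed x, y, z axes, in that order (R = Rz(yaw) Ry(pitch) Rx(roll)).
In Python, from station import manip gives the robot as it stands.
- The arm moves only by the tool play_rows, never from a script. Its argument "moves" is a list that holds one entry, the list of rows, each a list of 7 numbers: the shift along the tool's x, y, z in m, then the turn, a rotation vector about the tool's x, y, z in degrees, then the finger opening in m, from 0 to 0.0854. A call has 1 to 20 rows; each row is the pose to reach, as a shift and turn from the pose commanded when the call began, along the tool's axes at that moment; what a row does not reach only later rows make up. A row lasts 1/10 s, in which the tool goes at most 50 mm and 8.59 degrees, less where a joint would pass 70% of its speed; a pose out of reach is approached as far as the arm can. A call with a gripper value outside its range is refused whole. The fingers move at their own pace and stop on an object; "squeeze" is the grip in N (left out, the last holds). Time passes only in rows, so rows that repeat a pose let the fingers close. It gives the time, the measured TCP pose, the force, the opening and the grip force at its end, in the units of the state.
- manip.get_state(): the state, without advancing time (a new reading comes with each control period).
- manip.grab_frame(name): name is "scene" or "top" or "wrist"; returns the picture (400x640x3 uint8, blue, green, red); there is no depth.
- manip.calibration(name): a dict with "K" (3x3 intrinsics, pixels), "dist" ([k1, k2, p1, p2, k3] as OpenCV has them; the pictures are not rectified), "extrinsics" (4x4, takes a point from world to camera coordinates). Camera axes: x right, y up, looking along -z (the intrinsics and any distortion apply to the point x, -y, -z); pixel columns grow to the right and rows downward; lengths in m; the calibration is good to about 2 mm. A picture is of the moment at which its call begins: read the wrist's pose just before it. calibration takes no time and is no camera call; for the wrist camera it gives the pose at the moment of the call.
- manip.close_job(): hands the job in; it is judged then, once.
The state is a dict: "t": time; "joint_positions": joint angles; "dq": joint speeds; "tau": joint torques, N m; "tcp_pos": TCP position; "eef_rot": TCP orientation; "wrist_force": force on the tool from outside, world axes, zero at the start; "ft_torque": the same for the moment, N m; "grip_width": opening from 0.0 (shut) to 1.0 (fully open); "grip_force": force on a finger pad.
Only numpy, scipy, OpenCV 4.12 (cv2) and the standard library are available. Lean on these libraries where they do the work, as an engineer would, in place of code of your own. Each camera call takes 0.05 s, during which the arm holds its last target. There are 200 camera calls.

## Working session

There is one attempt and no reset: what is moved stays moved. The work goes in short steps, Python scripts to look and compute and a tool call to move; the robot and the scene stay as the last step left them, time stands still between calls to the robot, and variables do not carry over. Pictures are saved under pics/ and viewed, at most 10 in all, crops included, and the job is handed in when it is done.

Besides the shell and the picture viewer there is one more tool, called after "Request:" as name([rows], argument=value, ...), one row to a line, values as JSON. play_rows: Moves the arm, as the interface text tells. Its arguments: {"type":"object","properties":{"moves":{"type":"array","items":{"type":"array","items":{"type":"array","items":{"type":"number"}}}},"squeeze":{"type":"number"}},"required":["moves"]}

```bash
mkdir -p pics; cat > h.py <<'E'
import numpy as np, cv2
from station import manip
def ray(cal,uv):
    K=np.array(cal["K"],float);d=np.array(cal["dist"],float);E=np.array(cal["extrinsics"],float)
    p=cv2.undistortPoints(np.array([[uv]],float),K,d)[0,0]
    R=E[:3,:3];o=-R.T@E[:3,3]
    return o,R.T@np.array([p[0],-p[1],-1.0])
def onz(cal,uv,z):
    o,v=ray(cal,uv);return o+v*(z-o[2])/v[2]
def proj(cal,P):
    E=np.array(cal["extrinsics"],float);c=E[:3,:3]@np.array(P,float)+E[:3,3]
    return cv2.projectPoints(np.array([[c[0],-c[1],-c[2]]]),np.zeros(3),np.zeros(3),np.array(cal["K"],float),np.array(cal["dist"],float))[0][0,0]
E
python3 - <<'E'
from h import *
for n in("scene","top"):
    cv2.imwrite(f"pics/{n}0.png",manip.grab_frame(n)); c=manip.calibration(n)
    E=np.array(c["extrinsics"]);print(n,-E[:3,:3].T@E[:3,3])
print(manip.get_state())
E
```

```text
scene [1.05618076 0.63100859 0.88109913]
top [0.47481839 0.02283667 1.80871502]
{'t': 0.1, 'joint_positions': array([-7.85867655e+01,  2.01217414e+01,  9.46717696e+01,  1.04850527e-03,
        6.52664050e+01, -4.84962870e+00]), 'dq': array([-0.09673335, -0.14695258, -0.08825217,  0.05795313, -0.06470822,
        0.12540999]), 'tau': array([ 5.08950197e-04, -5.06831431e+01, -2.91877824e+01, -5.90005357e-05,
        2.65991555e-03, -2.12939221e-05]), 'tcp_pos': array([ 0.1539737 , -0.52770649,  0.23081761]), 'eef_rot': array([-1.79940379e+02, -6.01381193e-03,  1.62624209e+01]), 'wrist_force': array([-0.64638778, -0.14378898, -0.41915717]), 'ft_torque': array([-0.02326864,  0.02061325,  0.02342134]), 'grip_force': 0.0, 'grip_width': 1.0002389347899334}
```

View pics/top0.png

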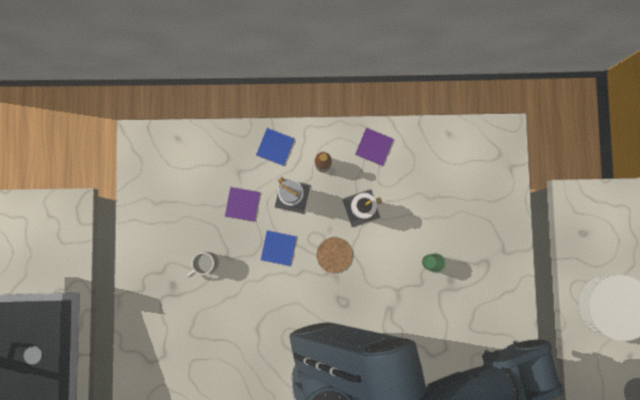

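View pics/scene0.png

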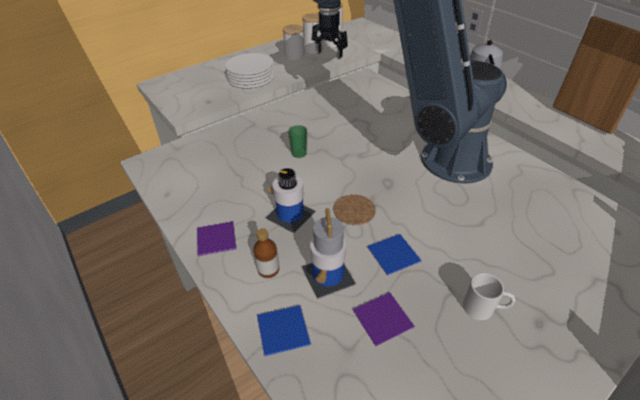

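The top view shows the covered filter near pixel (291,192), the open filter at (363,206), the mat at (335,255), the soap bottle at (323,161), the mug at (205,263) and the tumbler at (433,262). Next I'll measure them.

```bash
python3 - <<'E'
from h import *
t=cv2.imread("pics/top0.png");s=cv2.imread("pics/scene0.png");ct=manip.calibration("top");cs=manip.calibration("scene")
a=cv2.resize(t[150:280,250:410],None,fx=4,fy=4,interpolation=2)
b=cv2.resize(s[160:300,240:400],None,fx=4,fy=4,interpolation=2)
cv2.imwrite("pics/crop.png",cv2.resize(np.vstack([a,b]),(356,600)) if 0 else a)
cv2.imwrite("pics/crops.png",b)
def comps(im,m,n):
    k,l,st,c=cv2.connectedComponentsWithStats(m.astype(np.uint8))
    for i in range(1,k):
        if st[i,4]>8:
            pts=np.argwhere(l==i)[:,::-1].astype(np.float32);r=cv2.minAreaRect(pts)
            print(n,c[i].round(1),st[i],np.round(r[0],1),np.round(r[1],1),round(r[2]))
for im,n in((t,"t"),(s,"s")):
    h=cv2.cvtColor(im,cv2.COLOR_BGR2HSV);H,S,V=cv2.split(h)
    w=np.zeros(H.shape,bool)
    if n=="t":w[140:285,240:400]=1
    else:w[160:300,230:400]=1
    comps(im,w&(H>8)&(H<28)&(S>110),n+" brass/cork")
    if n=="t":comps(im,w&(V<75)&(S<90),n+" dark")
P=lambda uv,z:print(uv,z,onz(ct,uv,z).round(3))
P((335,255),.006);P((323,161),.12);P((363,206),.14);P((291,188),.216)
E
```

```text
t brass/cork [320.9 158.2] [316 153  12  13 100] [320.5 158.2] [ 9.5 13.6] 40
t brass/cork [289.  189.6] [282 185  15  10  25] [289.  189.6] [16.6  1.4] 31
t brass/cork [367.7 202.2] [365 200   6   5  17] [367.8 202.3] [2.8 4.9] 45
t dark [303.  198.8] [294 185  15  25  77] [301.7 196.8] [ 9.2 23.9] 16
t dark [363.5 205.5] [358 199  14  13 113] [363.8 205.3] [12.7 12. ] 45
t dark [348.6 209.4] [344 200  11  21  71] [349.  209.5] [21.2  4.7] 72
t dark [374.7 215.8] [371 212   7   7  16] [374.8 216.1] [3.3 7.8] 40
s brass/cork [283.6 171.6] [280 170   8   4  29] [283.5 171.5] [3. 7.] 90
s brass/cork [270.5 190. ] [269 187   4   6  17] [270.5 189.5] [5. 3.] 90
s brass/cork [353.3 209. ] [334 196  40  28 491] [353.5 209.5] [27. 39.] 90
s brass/cork [328.3 222.5] [326 209   5  28  80] [328.3 222.5] [27.3  3.3] 84
s brass/cork [264.  246.8] [254 229  22  32 485] [264.5 244.5] [31. 21.] 90
s brass/cork [269.2 274.9] [260 271  18   7  36] [268.9 274.7] [ 4.5 17.3] 80
s brass/cork [321.2 276.2] [317 271   9  11  71] [320.9 275.8] [ 7.2 10.9] 9
(335, 255) 0.006 [ 0.443 -0.037  0.006]
(323, 161) 0.12 [0.765 0.001 0.12 ]
(363, 206) 0.14 [ 0.607 -0.13   0.14 ]
(291, 188) 0.216 [0.662 0.106 0.216]
```

View pics/crop.png

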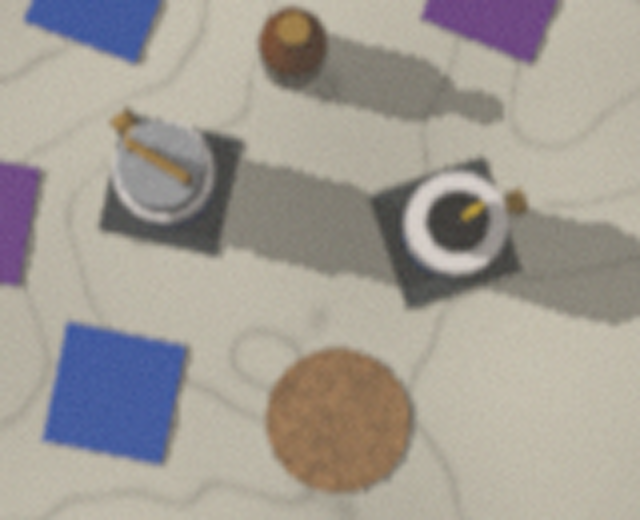

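View pics/crops.png

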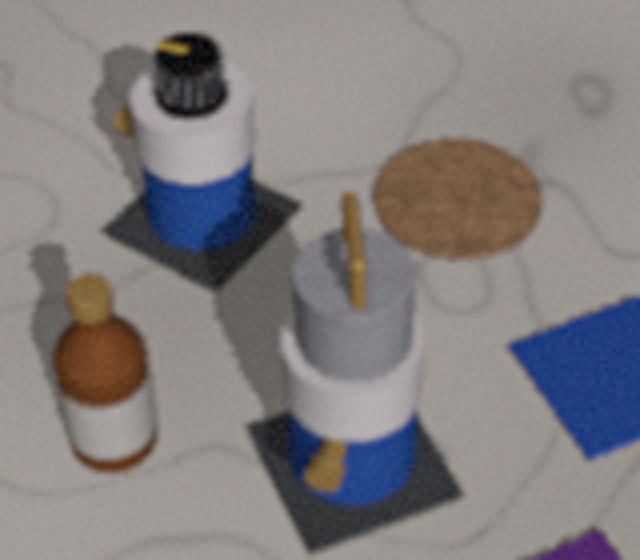

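The crops show the handle bar running from about (281.7,185.5) to (297,195.2) in top-image pixels. The cap is hidden under the cover, the mat centre is at (335,255), and the other filter's cap has a visible yellow line.

```bash
cat >> h.py <<'E'
from scipy.spatial.transform import Rotation as Ro
def go(p,yaw):
    s=manip.get_state();R=Ro.from_euler("xyz",s["eef_rot"],degrees=True)
    T=Ro.from_euler("xyz",[180,0,yaw],degrees=True)
    print("shift",R.inv().apply(np.array(p)-s["tcp_pos"]).round(4),"turn",(R.inv()*T).as_rotvec(degrees=True).round(2),"j",s["joint_positions"].round(1),"tcp",s["tcp_pos"].round(4),s["eef_rot"].round(2))
E
python3 - <<'E'
from h import *
ct=manip.calibration("top");cs=manip.calibration("scene")
a=onz(ct,(281.7,185.5),.216);b=onz(ct,(297,195.2),.216)
print(a,b,np.linalg.norm(a-b),"mid",(a+b)/2,"dir",np.degrees(np.arctan2(*(b-a)[1::-1])))
for z in (.216,):
  print(onz(cs,(240+352/4,160+232/4),z)) 
print("covertop",onz(ct,(250+161/4,150+167/4),.184))
# base1 corners crop
c=[onz(ct,(250+x/4,150+y/4),.006) for x,y in((243,142),(218,255),(101,229))]
print("base1",(c[0]+c[2])/2,"mat",onz(ct,(335,255),.006))
for y in ((a+b)/2,): go([y[0],y[1],.30],np.degrees(np.arctan2(*(b-a)[1::-1])))
E
```

```text
[0.67094173 0.13601898 0.216     ] [0.63888088 0.0874562  0.216     ] 0.058191426795939465 mid [0.65491131 0.11173759 0.216     ] dir -123.43254190232304
[0.65754498 0.11584167 0.216     ]
covertop [0.65387257 0.11063111 0.184     ]
base1 [0.65656363 0.11036094 0.006     ] mat [ 0.4425234  -0.03741046  0.006     ]
shift [ 0.66   -0.4736 -0.0686] turn [-3.0000e-02  7.0000e-02  1.3969e+02] j [-78.6  20.1  94.7   0.   65.3  -4.8] tcp [ 0.154  -0.5277  0.2308] [-1.7994e+02 -1.0000e-02  1.6260e+01]
```

Request:
play_rows([
  [[0,0,-0.035,0,0,0,0.085],[0.04,-0.03,-0.069,0,0,-3,0.085],[0.08,-0.057,-0.069,0,0,-6,0.085],[0.12,-0.086,-0.069,0,0,-9,0.085],[0.16,-0.115,-0.069,0,0,-12,0.085],[0.2,-0.143,-0.069,0,0,-15,0.085],[0.24,-0.172,-0.069,0,0,-18,0.085],[0.28,-0.2,-0.069,0,0,-21,0.085],[0.32,-0.23,-0.069,0,0,-24,0.085],[0.36,-0.258,-0.069,0,0,-27,0.085],[0.4,-0.287,-0.069,0,0,-30,0.085],[0.44,-0.316,-0.069,0,0,-33,0.085],[0.48,-0.344,-0.069,0,0,-36,0.085],[0.52,-0.373,-0.069,0,0,-38,0.085],[0.56,-0.402,-0.069,0,0,-40.3,0.085],[0.6,-0.43,-0.069,0,0,-40.3,0.085],[0.63,-0.452,-0.069,0,0,-40.3,0.085],[0.66,-0.4736,-0.069,0,0,-40.3,0.085],[0.66,-0.4736,-0.069,0,0,-40.3,0.085],[0.66,-0.4736,-0.069,0,0,-40.3,0.085]],
])

```text
t: 2.1
tcp_pos: [0.6548, 0.1118, 0.2994]
eef_rot: [-179.9, 0.1, 56.6]
wrist_force: [-1.0, -0.8, 0.2]
grip_width: 1.0
grip_force: 0.0
```

```bash
python3 - <<'E'
from h import *
c=manip.calibration("wrist");im=manip.grab_frame("wrist");cv2.imwrite("pics/w1.png",im)
go([.655,.1115,.199],56.6)
print("expected handle px",proj(c,[.655,.1115,.216]))
E
```

```text
shift [0.0006 0.0002 0.1008] turn [-0.04  0.05 -0.03] j [ 5.6 29.4 70.9 -0.  79.7 39.1] tcp [0.6546 0.1111 0.2998] [-1.7996e+02  5.0000e-02  5.6570e+01]
expected handle px [319.59749601 201.10332608]
```

View pics/w1.png

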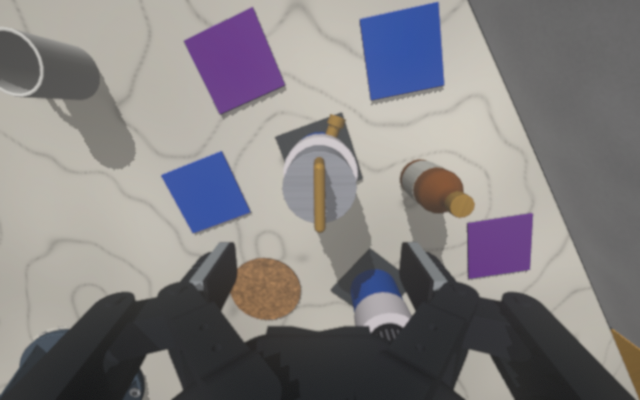

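The wrist picture shows the bar running from (319,162) to (319,230), centred between the fingers and about 4 mm ahead along tool x. I'll go down and grip it.

Request:
play_rows([
  [[0.002,0,0.03,0,0,0,0.05],[0.004,0,0.06,0,0,0,0.05],[0.004,0,0.085,0,0,0,0.05],[0.004,0,0.1,0,0,0,0.05],[0.004,0,0.1,0,0,0,0.03],[0.004,0,0.1,0,0,0,0.0],[0.004,0,0.1,0,0,0,0.0],[0.004,0,0.1,0,0,0,0.0],[0.004,0,0.1,0,0,0,0.0],[0.004,0,0.1,0,0,0,0.0],[0.004,0,0.1,0,0,0,0.0],[0.004,0,0.1,0,0,0,0.0]],
], squeeze=80)

```text
t: 3.35
tcp_pos: [0.658, 0.1147, 0.2023]
eef_rot: [179.9, -0.1, 56.6]
wrist_force: [-1.2, -0.3, 6.5]
grip_width: 0.085
grip_force: 78.3
```

Request:
play_rows([
  [[0,0,-0.01,0,0,0,0],[0,0,-0.03,0,0,0,0],[0,0,-0.055,0,0,0,0],[0,0,-0.08,0,0,0,0],[0,0,-0.095,0,0,0,0],[-0.01,-0.004,-0.1,0,0,0,0],[-0.035,-0.014,-0.1,0,0,0,0],[-0.065,-0.025,-0.1,0,0,0,0],[-0.1,-0.039,-0.1,0,0,0,0],[-0.135,-0.053,-0.1,0,0,0,0],[-0.17,-0.066,-0.1,0,0,0,0],[-0.2,-0.078,-0.1,0,0,0,0],[-0.225,-0.088,-0.1,0,0,0,0],[-0.24,-0.094,-0.1,0,0,0,0],[-0.245,-0.095,-0.1,0,0,0,0],[-0.245,-0.095,-0.1,0,0,0,0]],
])

```text
t: 4.95
tcp_pos: [0.443, -0.0375, 0.3004]
eef_rot: [180.0, -0.0, 56.5]
wrist_force: [0.0, -0.3, -1.8]
grip_width: 0.08
grip_force: 78.3
```

```bash
python3 - <<'E'
from h import *
im=manip.grab_frame("scene");cv2.imwrite("pics/s2.png",cv2.resize(im[100:320,200:500],None,fx=2,fy=2))
go([.4425,-.0374,.082],56.6)
E
```

```text
shift [-0.0007 -0.0006  0.2183] turn [ 0.01 -0.02 -0.05] j [-10.8   4.8 103.9   0.   71.3  22.7] tcp [ 0.4434 -0.0372  0.3003] [ 1.7999e+02 -2.0000e-02  5.6550e+01]
```

View pics/s2.png

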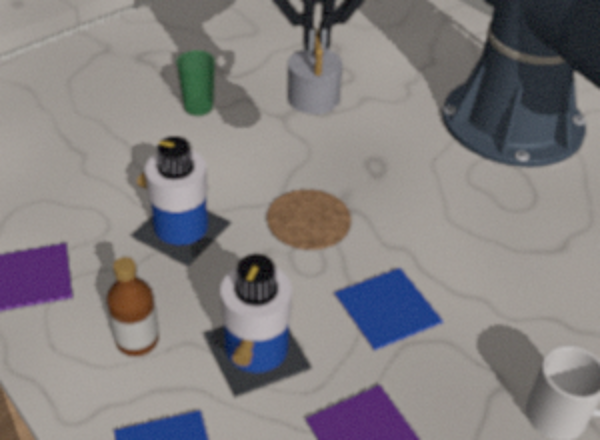

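The scene picture shows the cover hanging upright over the mat and the black cap exposed on base1. Lowering the cover now.

Request:
play_rows([
  [[0,0,0.03,0,0,0,0],[0,0,0.07,0,0,0,0],[0,0,0.11,0,0,0,0],[0,0,0.15,0,0,0,0],[0,0,0.18,0,0,0,0],[0,0,0.2,0,0,0,0],[0,0,0.208,0,0,0,0],[0,0,0.213,0,0,0,0],[0,0,0.216,0,0,0,0],[0,0,0.218,0,0,0,0],[0,0,0.218,0,0,0,0]],
])

```text
t: 6.1
tcp_pos: [0.4433, -0.0373, 0.0827]
eef_rot: [179.9, -0.0, 56.6]
wrist_force: [0.1, 0.9, -1.7]
grip_width: 0.086
grip_force: 78.3
```

Request:
play_rows([
  [[0,0,0.001,0,0,0,0],[0,0,0.002,0,0,0,0],[0,0,0.003,0,0,0,0],[0,0,0.003,0,0,0,0]],
])

```text
t: 6.5
tcp_pos: [0.4438, -0.0374, 0.082]
eef_rot: [179.9, -0.0, 56.6]
wrist_force: [-12.7, 2.2, 41.1]
grip_width: 0.083
grip_force: 83.2
```

Request:
play_rows([
  [[0,0,-0.002,0,0,0,0],[0,0,-0.002,0,0,0,0.02],[0,0,-0.002,0,0,0,0.04],[0,0,-0.002,0,0,0,0.05],[0,0,-0.002,0,0,0,0.05],[0,0,-0.002,0,0,0,0.05],[0,0,-0.02,0,0,0,0.05],[0,0,-0.05,0,0,0,0.05],[0,0,-0.09,0,0,0,0.06],[0,0,-0.13,0,0,0,0.07],[0,0,-0.17,0,0,0,0.085],[0,0,-0.21,0,0,0,0.085],[0,0,-0.22,0,0,0,0.085],[0,0,-0.22,0,0,0,0.085]],
])

```text
t: 7.9
tcp_pos: [0.4434, -0.0374, 0.3003]
eef_rot: [179.9, -0.1, 56.6]
wrist_force: [-0.3, 1.2, -1.0]
grip_width: 0.996
grip_force: 0.0
```

```bash
python3 - <<'E'
from h import *
im=manip.grab_frame("scene");c=manip.calibration("scene");t=manip.grab_frame("top");ct=manip.calibration("top")
cv2.imwrite("pics/m3.png",np.hstack([cv2.resize(im[110:270,240:400],(400,400)),cv2.resize(t[150:280,260:390],(400,400),interpolation=2)]))
p=onz(ct,(291,190),.166);print(p)
go([.655,.1115,.26],40)
E
```

```text
[0.66162784 0.10905497 0.166     ]
shift [0.2413 0.0955 0.0376] turn [-0.1   0.06 16.56] j [-10.8   4.9 104.2  -0.   71.1  22.6] tcp [ 0.4424 -0.0372  0.2979] [-1.799e+02  4.000e-02  5.656e+01]
```

View pics/m3.png

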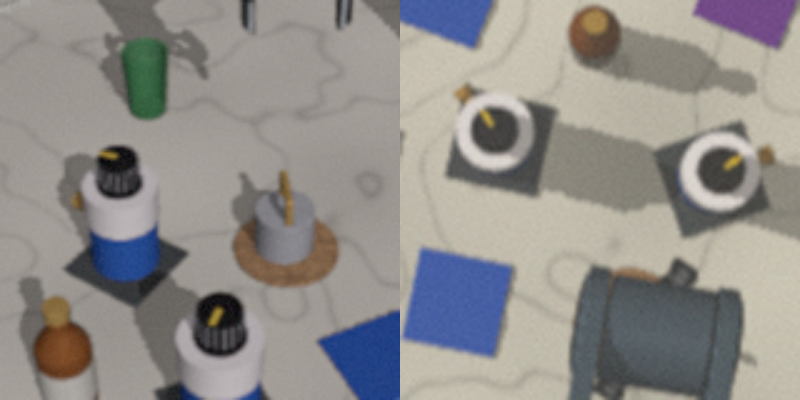

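The cover stands upright on the mat and is released, and the covered filter's cap is visible with its yellow line. Moving above it for a close look.

Request:
play_rows([
  [[0.02,0.008,0,0,0,0,0.085],[0.05,0.02,0,0,0,0,0.085],[0.09,0.035,0,0,0,0,0.085],[0.13,0.051,0,0,0,0,0.085],[0.17,0.067,0,0,0,0,0.085],[0.205,0.081,0.01,0,0,0,0.085],[0.23,0.091,0.02,0,0,0,0.085],[0.2415,0.0955,0.03,0,0,0,0.085],[0.2415,0.0955,0.038,0,0,0,0.085],[0.2415,0.0955,0.038,0,0,0,0.085],[0.2415,0.0955,0.038,0,0,0,0.085]],
])

```text
t: 9.1
tcp_pos: [0.655, 0.1108, 0.2615]
eef_rot: [-180.0, 0.0, 56.5]
wrist_force: [-1.2, 0.5, 0.2]
grip_width: 0.992
grip_force: 0.0
```

```bash
python3 - <<'E'
from h import *
c=manip.calibration("wrist");im=manip.grab_frame("wrist");ct=manip.calibration("top")
print("top est",onz(ct,(290.2,191.6),.166))
e=proj(c,[.656,.112,.166]);print("exp",e)
V=cv2.cvtColor(im,cv2.COLOR_BGR2HSV)
x0,y0=int(e[0])-120,int(e[1])-120;w=im[max(y0,0):y0+240,x0:x0+240]
cv2.imwrite("pics/w4.png",cv2.resize(w,None,fx=2,fy=2));print(x0,y0)
go([.656,.112,.133],56.6)
E
```

```text
top est [0.65635717 0.11176246 0.166     ]
exp [319.2642375 195.2396967]
199 75
shift [ 1.300e-03 -1.000e-04  1.291e-01] turn [ 0.03 -0.02 -0.08] j [ 5.6 30.8 73.9 -0.  75.3 39.1] tcp [0.6553 0.1109 0.2621] [ 1.7997e+02 -2.0000e-02  5.6520e+01]
```

View pics/w4.png

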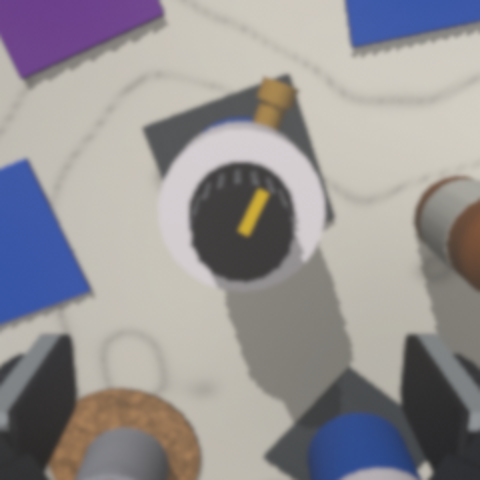

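The close view puts the cap centre near wrist pixel (320,190), within about 3–4 mm of my estimate. The yellow line is nearly in line with the stub. I'll descend and grip.

Request:
play_rows([
  [[0.001,0,0.02,0,0,0,0.085],[0.003,0,0.05,0,0,0,0.085],[0.003,0,0.08,0,0,0,0.085],[0.003,0,0.105,0,0,0,0.085],[0.003,0,0.12,0,0,0,0.085],[0.003,0,0.128,0,0,0,0.085],[0.003,0,0.128,0,0,0,0.06],[0.003,0,0.128,0,0,0,0.03],[0.003,0,0.128,0,0,0,0.03],[0.003,0,0.128,0,0,0,0.03],[0.003,0,0.128,0,0,0,0.03],[0.003,0,0.128,0,0,0,0.03],[0.003,0,0.128,0,0,0,0.03]],
], squeeze=60)

```text
t: 10.45
tcp_pos: [0.6582, 0.1142, 0.1351]
eef_rot: [179.9, -0.1, 56.6]
wrist_force: [0.0, -0.1, 6.2]
grip_width: 0.521
grip_force: 61.2
```

```bash
python3 -c "
from h import *
s=manip.get_state();print(s)"
```

```text
{'t': 10.45, 'joint_positions': array([5.85357267e+00, 3.79041810e+01, 8.03673450e+01, 1.44007205e-03,
       6.15678514e+01, 3.92918827e+01]), 'dq': array([ 0.00901628,  0.0622143 ,  0.00790699, -0.06267435, -0.04176766,
        0.11739244]), 'tau': array([ 6.30094623e-02, -6.24858141e+01, -2.62063068e+01, -1.58995885e-02,
       -2.24828459e-01, -1.83664238e-04]), 'tcp_pos': array([0.65819259, 0.11422821, 0.13509063]), 'eef_rot': array([ 1.79876492e+02, -1.02699162e-01,  5.65611168e+01]), 'wrist_force': array([ 0.01190566, -0.0674248 ,  6.21630218]), 'ft_torque': array([-0.01984718,  0.14025191, -0.01139682]), 'grip_force': 61.169657707214355, 'grip_width': 0.5209251490550258}
```

Gripped at about 44 mm. Now testing counter-clockwise (negative about tool z).

Request:
play_rows([
  [[0,0,0,0,0,-4,0.03],[0,0,0,0,0,-8,0.03],[0,0,0,0,0,-12,0.03],[0,0,0,0,0,-16,0.03],[0,0,0,0,0,-20,0.03],[0,0,0,0,0,-24,0.03],[0,0,0,0,0,-24,0.03]],
])

```text
t: 11.15
tcp_pos: [0.6586, 0.1148, 0.1352]
eef_rot: [179.8, -0.2, 80.6]
wrist_force: [1.6, 3.2, 5.4]
grip_width: 0.523
grip_force: 62.2
```

```bash
python3 -c "
from h import *
s=manip.get_state();print(s['eef_rot'],s['wrist_force'],s['ft_torque'],s['grip_width'])"
```

```text
[ 1.79793871e+02 -1.54754325e-01  8.05630728e+01] [1.60609995 3.20354357 5.40457097] [ 0.6974242  -0.33818344 -1.05306709] 0.5231995182966448
```

Tool-z torque of −1.05 N·m means a hard stop, so it likely loosens clockwise. Turning back that way.

Request:
play_rows([
  [[0,0,0,0,0,4,0.03],[0,0,0,0,0,8,0.03],[0,0,0,0,0,12,0.03],[0,0,0,0,0,16,0.03],[0,0,0,0,0,20,0.03],[0,0,0,0,0,24,0.03],[0,0,0,0,0,28,0.03],[0,0,0,0,0,32,0.03],[0,0,0,0,0,36,0.03],[0,0,0,0,0,40,0.03],[0,0,0,0,0,40,0.03]],
])

```text
t: 12.25
tcp_pos: [0.6581, 0.1142, 0.1349]
eef_rot: [179.9, -0.1, 40.4]
wrist_force: [-0.4, 0.2, 5.4]
grip_width: 0.522
grip_force: 62.2
```

```bash
python3 -c "
from h import *
s=manip.get_state();print(s['eef_rot'],s['wrist_force'],s['ft_torque'],s['grip_width'])"
```

```text
[ 1.79919521e+02 -1.15588085e-01  4.04169962e+01] [-0.41026971  0.20036372  5.4190793 ] [ 0.0124655   0.15251831 -0.03597647] 0.5221974370623111
```

Only −0.04 N·m after 40° clockwise, so it turns freely. I'll continue to the stop.

Request:
play_rows([
  [[0,0,0,0,0,4,0.03],[0,0,0,0,0,8,0.03],[0,0,0,0,0,12,0.03],[0,0,0,0,0,16,0.03],[0,0,0,0,0,20,0.03],[0,0,0,0,0,24,0.03],[0,0,0,0,0,28,0.03],[0,0,0,0,0,32,0.03],[0,0,0,0,0,36,0.03],[0,0,0,0,0,40,0.03],[0,0,0,0,0,40,0.03]],
])

```text
t: 13.35
tcp_pos: [0.6568, 0.1146, 0.135]
eef_rot: [180.0, 0.0, 0.5]
wrist_force: [-9.5, 1.5, 11.6]
grip_width: 0.521
grip_force: 62.8
```

```bash
python3 -c "
from h import *
s=manip.get_state();print(s['eef_rot'],s['wrist_force'],s['ft_torque'],s['grip_width'],s['joint_positions'])"
```

```text
[1.79997929e+02 3.72058778e-02 5.49681885e-01] [-9.45920347  1.49105379 11.60500967] [0.27947208 1.46614925 0.93283845] 0.5207656917665602 [5.89852375e+00 3.78774902e+01 8.04346183e+01 1.59686264e-03
 6.17251285e+01 9.53480843e+01]
```

The loosened stop is reached (+0.93 N·m). Easing back 2° and lifting.

Request:
play_rows([
  [[0,0,0,0,0,-2,0.03],[0,0,0,0,0,-2,0.03],[0,0,-0.002,0,0,-2,0.03],[0,0,-0.005,0,0,-2,0.03],[0,0,-0.01,0,0,-2,0.03],[0,0,-0.015,0,0,-2,0.03]],
])

```text
t: 13.95
tcp_pos: [0.6574, 0.1141, 0.1486]
eef_rot: [180.0, 0.0, 2.6]
wrist_force: [-0.4, 0.3, -1.0]
grip_width: 0.524
grip_force: 63.4
```

Request:
play_rows([
  [[0,0,-0.01,0,0,0,0.03],[0,0,-0.03,0,0,0,0.03],[0,0,-0.05,0,0,0,0.03],[0,0,-0.07,0,0,0,0.03],[0,0,-0.09,0,0,0,0.03],[0,0,-0.105,0,0,0,0.03],[0,0,-0.11,0,0,0,0.03],[0,0,-0.11,0,0,0,0.03],[0,0,-0.11,0,0,0,0.03],[0,0,-0.11,0,0,0,0.03],[0,0,-0.11,0,0,0,0.03],[0,0,-0.11,0,0,0,0.03]],
])

```text
t: 15.15
tcp_pos: [0.6573, 0.1141, 0.2578]
eef_rot: [180.0, 0.0, 2.6]
wrist_force: [-0.4, 0.2, -1.5]
grip_width: 0.527
grip_force: 63.5
```

```bash
python3 - <<'E'
from h import *
im=manip.grab_frame("scene");s=manip.get_state();print(s["tcp_pos"],s["wrist_force"],s["grip_force"])
cv2.imwrite("pics/s5.png",cv2.resize(im[110:310,230:430],(600,600)))
E
```

```text
[0.65727276 0.11411651 0.25791256] [ 0.27780199 -0.08763018 -1.01462658] 63.48048448562622
```

View pics/s5.png

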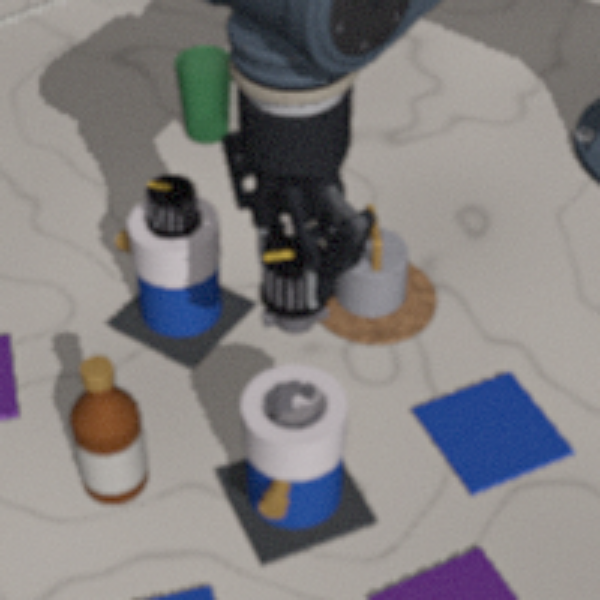

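The cap is held upright about 12 cm above the open filter, the cover is on the mat, and everything else is untouched. Handing in.

```bash
python3 -c "
from station import manip
print(manip.close_job())"
```

```text
the job is handed in; nothing more can be done
None
```

I handed the job in: the cover stands upright on the cork mat, and the covered filter's cap came off clockwise and is held upright about 12 cm above its seat; no verdict came back.

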